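# Close the test chamber with its three clamp knobs

### The arm

A 6-joint arm with a two-finger parallel gripper is mounted at the origin on a cart in front of the work surface, level with it; the furniture and walls round the work are solid. World frame = base frame: x ahead of the robot, y to its left, z up, the work surface at z = 0. Lengths are in m, angles in rad, forces in N, time in s.
With the tool pointing down it reaches from about 0.35 to 0.925 m from the base axis. Payload 6.4 kg.
Tool frame: the origin (TCP) lies between the finger pads; the fingertips stand 17 mm ahead of it and the grasp point (between the pads) lies 2 mm behind it (ctrl.tip_extent is the distance from the TCP to the fingertips, in m); z points along the fingers, y is the line along which they close (so a half turn about z gives the same grasp; the last joint's range is limited). The gripper opens to 85 mm and grips with 20 to 120 N. Pads are 22 mm wide; open, the fingers measure 114 mm over their backs; the gripper's body (76 mm by 85 mm) begins 54 mm behind the grasp point. The pads swing forward as they close: fully open they stand 13 mm farther back than shut.
Start: joints at [1.06, 0.245, 1.558, -0, 1.339, -0.174], TCP at [0.215, 0.613, 0.248] pointing down, gripper open.
Joint ranges: [-3.13, 3.13], [-1.02, 2.26], [0.13, 2.54], [-0.95, 4.09], [0.21, 2.88], [-2.74, 2.74]. Speed limits (rad/s): [2.57, 2.57, 3.14, 3.14, 3.14, 3.14].

### API

Orientations are given as a 3x3 rotation matrix whose columns are the frame's x, y, z axes.
In Python, from plant import ctrl, viewer, job gives the robot as it stands.
- The arm moves only by the tool jog_arm, never from a script. Its argument "moves" is a list of rows, each a list of 7 numbers: the turn, a rotation vector about the tool's x, y, z in units of pi/4 rad (1.0 is pi/4 rad), then the shift along the tool's x, y, z in units of 0.5 m (1.0 is 0.5 m), then the closure, from 0 (fully open) to 1 (shut). A call has exactly 8 rows; each row shifts and turns the commanded pose from where the row before left it, along the tool's axes as they then stand; what a row does not reach is not made up. A row lasts 1/12 s, in which the tool goes at most 41.7 mm and 7.16 degrees, less where a joint would pass 70% of its speed; a pose out of reach is approached as far as the arm can. A call with a number of a shift or a turn outside -1 to 1 is refused whole. A call with a gripper value outside its range is refused whole. The fingers move at their own pace and stop on an object; "grip_force" is the grip in N (left out, the last holds). Time passes only in rows, so rows that do not move let the fingers close, or fill a call up. It gives the time, the measured TCP pose, the force, the opening and the grip force at its end, in the units of the state.
- ctrl.state(): the state, without advancing time (a new reading comes with each control period).
- viewer.camera(name): name is "scene" or "top" or "wrist"; returns (picture, depth): 420x560x3 uint8, blue, green, red; 420x560 float32, m along the optical axis (not along the pixel's ray), 0 where there is no reading.
- viewer.get_calibration(name): a dict with "fovy" (degrees; the focal length in pixels is half the picture's height over the tangent of half this angle, whatever the lens; pixels are square), "cx", "cy" (the principal point, pixels), "rvec" (rotation vector, rad) and "tvec" (3), from world to camera coordinates, as OpenCV has them. Camera axes: x right, y down, z forward; pixel columns grow to the right and rows downward; lengths in m; the calibration is good to about 2 mm. A picture is of the moment at which its call begins: read the wrist's pose just before it. get_calibration takes no time and is no camera call; for the wrist camera it gives the pose at the moment of the call.
- job.close_job(): hands the job in; it is judged then, once.
The state is a dict: "t": time; "joints": joint angles; "dq": joint speeds; "joint_torque": joint torques, N m; "position": TCP position; "orientation": TCP orientation; "wrist_force": force on the tool from outside, world axes, zero at the start; "ft_torque": the same for the moment, N m; "gripper_width": finger opening in m; "grasp_force": force on a finger pad.
Only numpy, scipy, OpenCV 4.12 (cv2) and the standard library are available. Lean on these libraries where they do the work, as an engineer would, in place of code of your own. Each camera call takes 0.05 s, during which the arm holds its last target. There are 200 camera calls.

### The job

Close the test chamber: without dropping it, lay the round cover with the red handle in the recess of the chamber, press it down until it sits level and flush on the recess floor, then turn all three black clamp knobs clockwise as far as their end stops so that their fingers hold the cover. Leave the other things on the table where they are.

Things in the scene. Friction and masses are not known exactly. Their poses are not given: they have to be found in the camera images.
- housing: round test chamber, fixed to the table: blue body, bare steel flange of 252 mm diameter, top 55 mm above the table, with a round recess of 136 mm diameter and 10 mm depth in the middle. Origin at the centre of the underside, z up, x towards knob a. A short brass hose stub sticks out of its side.
- seat (a point): centre of the recess floor, 45 mm above the table, z up. Three stiff rubber studs (16 mm diameter, 48 mm from the axis, between the knobs) stand up to 7 mm above this floor, by unknown and unequal amounts; each slides down flush at about 4 N and stays where pushed; the cover's weight alone does not push them down
- cover: loose round bare steel cover, 130 mm diameter, 10 mm thick, 0.35 kg, lying flat on the table with a red round handle upward. Origin at the centre of the underside, z up. Flush with the flange when its underside is on the recess floor.
- cover_grip (a point): middle of the cover's red handle, 33 mm above the cover's underside; the handle is a cylinder of 40 mm diameter from 20 to 45 mm above the underside, on a 22 mm stem
- tape: bystander: green tape roll, 98 mm diameter, 18 mm high, origin at the centre of its underside
- screwdriver: bystander: yellow screwdriver, 174 mm long, lying on the table, origin under its middle
- cup: bystander: clear sample cup, 49 mm diameter, 38 mm high, origin at the centre of its underside
- knob_a (a joint): clamp knob a (at the housing's own +x side), rad: 0 = anticlockwise limit (clamp finger turned away, clear of the recess); grows as it is turned clockwise seen from above; end stop 2.3, clamp finger then points straight at the housing's middle, over the cover. Stiff (0.12 N m), stays where left; starts at 0 to 0.4. The finger clears a flush cover by 2 mm and strikes one that stands proud.
- knob_a_grip (a point): knob a: on its turning axis, mid-height of its black wing grip, 86 mm above the table, 104 mm from the housing's axis. Grip: bar 58 long (y), 15 wide (x), 26 mm high, spanning 73 to 99 mm above the table. x points along the steel clamp finger below, square to the bar (20 wide, 7 thick, top 64 mm above the table, orange dot near its end, reaching 52 mm from the axis).
- knob_b (a joint): clamp knob b (120 degrees anticlockwise from a), rad: 0 = anticlockwise limit (clamp finger turned away, clear of the recess); grows as it is turned clockwise seen from above; end stop 2.3, clamp finger then points straight at the housing's middle, over the cover. Stiff (0.12 N m), stays where left; starts at 0 to 0.4. The finger clears a flush cover by 2 mm and strikes one that stands proud.
- knob_b_grip (a point): knob b: on its turning axis, mid-height of its black wing grip, 86 mm above the table, 104 mm from the housing's axis. Grip: bar 58 long (y), 15 wide (x), 26 mm high, spanning 73 to 99 mm above the table. x points along the steel clamp finger below, square to the bar (20 wide, 7 thick, top 64 mm above the table, orange dot near its end, reaching 52 mm from the axis).
- knob_c (a joint): clamp knob c (240 degrees anticlockwise from a), rad: 0 = anticlockwise limit (clamp finger turned away, clear of the recess); grows as it is turned clockwise seen from above; end stop 2.3, clamp finger then points straight at the housing's middle, over the cover. Stiff (0.12 N m), stays where left; starts at 0 to 0.4. The finger clears a flush cover by 2 mm and strikes one that stands proud.
- knob_c_grip (a point): knob c: on its turning axis, mid-height of its black wing grip, 86 mm above the table, 104 mm from the housing's axis. Grip: bar 58 long (y), 15 wide (x), 26 mm high, spanning 73 to 99 mm above the table. x points along the steel clamp finger below, square to the bar (20 wide, 7 thick, top 64 mm above the table, orange dot near its end, reaching 52 mm from the axis).

How it is judged:
By the outcome, as a careful person would: the job done as asked, in the order asked, and still so for the second after the job is handed in, with the robot touching nothing.
It also fails if it takes over 72 s, if anything falls off the work surface, if the arm or the gripper's body presses on something with over 40 N, if the wrist force passes 120 N, or if a joint passes its speed limit or range.

## Working session

There is one attempt and no reset: what is moved stays moved. The work goes in short steps, Python scripts to look and compute and a tool call to move; the robot and the scene stay as the last step left them, time stands still between calls to the robot, and variables do not carry over. Pictures are saved under pics/ and viewed, at most 10 in all, crops included, and the job is handed in when it is done.

Besides the shell and the picture viewer there is one more tool, called after "Request:" in YAML: its name, and indented under it one key for each argument. jog_arm: Moves the arm, as the interface text tells. Shifts and turns lie within -1 to 1; 1 stands for 0.5 m of shift or pi/4 rad of turn. Its arguments: {"type":"object","properties":{"moves":{"type":"array","items":{"type":"array","items":{"type":"number","minimum":-1,"maximum":1}}},"grip_force":{"type":"number"}},"required":["moves"]}

```bash
mkdir -p pics; ls; cat > h.py <<'E'
import numpy as np, cv2
from plant import ctrl, viewer, job
def snap(n,f=None):
    c=viewer.get_calibration(n); p,d=viewer.camera(n)
    if f: cv2.imwrite('pics/'+f+'.png',p); np.savez('pics/'+f+'.npz',p=p,d=d,**{k:np.array(v) for k,v in c.items()})
    return p,d,c
def ray(c,u,v,z):
    f=210/np.tan(np.radians(float(c['fovy']))/2); R=cv2.Rodrigues(np.array(c['rvec'],float))[0]; t=np.array(c['tvec'],float).ravel()
    o=-R.T@t; r=R.T@np.array([(u-c['cx'])/f,(v-c['cy'])/f,1.]); return o+r*(z-o[2])/r[2]
E
python3 - <<'E'
from h import *
s=ctrl.state(); print({k:np.round(v,3).tolist() for k,v in s.items()}, ctrl.tip_extent)
p,d,c=snap('top','top0'); print(c)
p2,d2,c2=snap('scene','scene0')
E
```

```text
pics
{'t': 0.0, 'joints': [1.06, 0.246, 1.559, 0.0, 1.339, -0.174], 'dq': [-0.001, 0.001, -0.002, 0.001, 0.0, 0.0], 'joint_torque': [0.003, -42.952, -32.613, 0.0, 0.005, -0.0], 'position': [0.215, 0.613, 0.247], 'orientation': [[-0.944, 0.33, -0.001], [0.33, 0.944, -0.002], [0.0, -0.002, -1.0]], 'wrist_force': [-0.177, 0.259, -0.012], 'ft_torque': [-0.019, -0.037, 0.046], 'grasp_force': 0.0, 'gripper_width': 0.085} 0.017
{'fovy': 53.81599285643047, 'cx': 285.98351588450635, 'cy': 212.3089615339504, 'rvec': array([ 2.16847735, -2.1735815 ,  0.12521096]), 'tvec': array([0.00621724, 0.56552267, 1.01795383])}
```

View pics/top0.png

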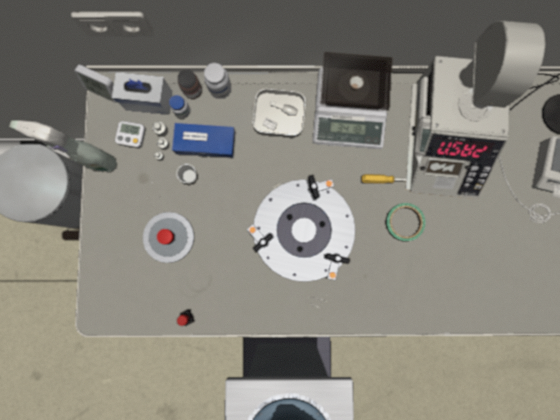

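View pics/scene0.png

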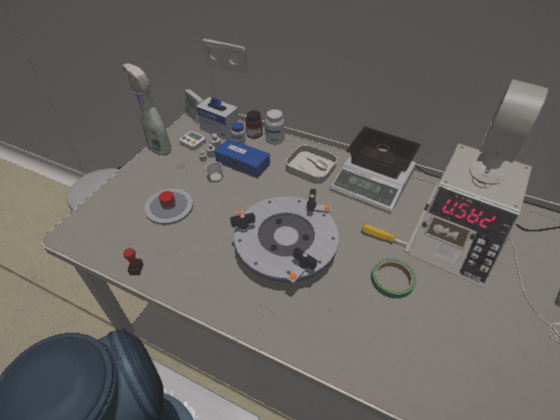

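The top view shows the housing at about (303,230) and knob wings at (313,187), (263,242) and (337,258). The cover's red handle is at (165,237), and there is a red and black object at (183,320). I'll enlarge it.

```bash
python3 - <<'E'
from h import *
z=np.load('pics/top0.npz'); p,d=z['p'],z['d']
cr=cv2.resize(p[170:290,240:370],None,fx=6,fy=5,interpolation=cv2.INTER_CUBIC) if 0 else cv2.resize(p[174:286,245:360],None,fx=5.2,fy=5.2,interpolation=cv2.INTER_CUBIC)
cv2.imwrite('pics/crop1.png',cr)
for n,u,v,h in [('house',303,230,.055),('cover',165,237,.045),('cup',187,174,.03),('estop',183,320,.05),('tape',405,222,0),('a?',313,187,.099),('b',263,242,.099),('c',337,258,.099)]:
    print(n,ray(z,u,v,h).round(3),d[v,u])
# grey cover circle fit
f=210/np.tan(np.radians(float(z['fovy']))/2);R=cv2.Rodrigues(z['rvec'])[0];t=z['tvec'].ravel()
v,u=np.mgrid[:420,:560]; P=np.stack([(u-z['cx'])/f*d,(v-z['cy'])/f*d,d],-1); W=(P-t)@R
np.save('pics/W.npy',W)
def fit(m):
    q=cv2.findContours(m.astype(np.uint8),cv2.RETR_EXTERNAL,cv2.CHAIN_APPROX_NONE)[0]; q=max(q,key=cv2.contourArea)
    return cv2.minEnclosingCircle(q),cv2.fitEllipse(q)
H=W[...,2]
for (x0,x1,y0,y1,lo,hi) in [(135,200,205,270,.005,.06),(240,370,170,290,.04,.062),(135,200,205,270,.03,.06)]:
    m=np.zeros(H.shape,bool); m[y0:y1,x0:x1]=((H>lo)&(H<hi)&(d>0))[y0:y1,x0:x1]
    (c,r),e=fit(m); 
    zz=.01 if hi==.06 and lo<.01 else (.055 if hi>.06 else .045)
    print(c,r,e, ray(z,*c,zz).round(4), ray(z,*e[0],zz).round(4))
print(H[300:330,165:205:3].max(), H[215:260,160:170].max(), np.median(H[215:222,160:170]))
E
```

```text
house [ 0.519 -0.037  0.055] 1.0276438
cover [0.503 0.305 0.045] 1.0215155
cup [0.664 0.257 0.03 ] 1.0836217
estop [0.303 0.254 0.05 ] 0.98032707
tape [ 0.543 -0.305  0.   ] 1.0770025
a? [ 0.619 -0.059  0.099] 0.98046696
b [0.488 0.06  0.099] 0.96986645
c [ 0.45  -0.114  0.099] 0.96747345
(167.5, 237.0) 25.831281661987305 ((167.5129852294922, 237.1089324951172), (49.19873809814453, 50.66107940673828), 52.86174774169922) [0.5047 0.308  0.01  ] [0.5044 0.308  0.01  ]
(303.4216613769531, 230.47787475585938) 51.266090393066406 ((303.2296447753906, 230.20028686523438), (96.03854370117188, 96.82750701904297), 0.5898529291152954) [ 0.5178 -0.0377  0.055 ] [ 0.5185 -0.0372  0.055 ]
(164.23333740234375, 236.5) 8.518963813781738 ((164.1479949951172, 236.4566192626953), (15.392245292663574, 16.408676147460938), 100.86155700683594) [0.5043 0.3065 0.045 ] [0.5044 0.3067 0.045 ]
0.07333637584221366 1.072090733435059 0.010688948669842118
```

View pics/crop1.png

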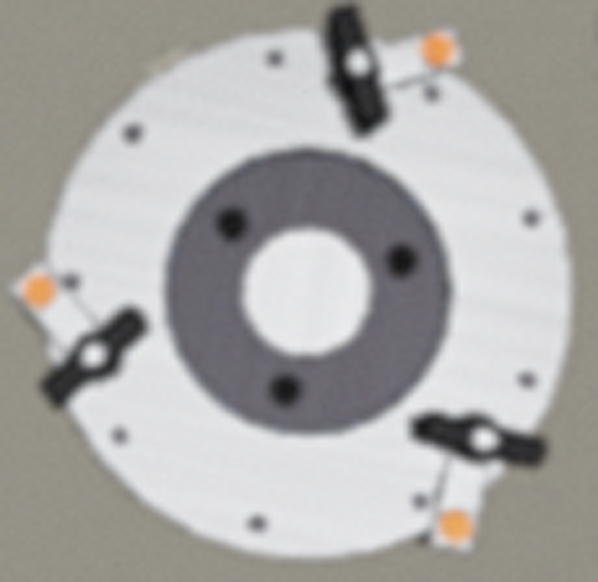

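The crop shows white knob caps at (357,62), (93,355) and (484,439), orange finger dots at (438,50), (40,290) and (455,525), and the recess centred near (307,292).

```bash
cat >> h.py <<'E'
def plan(x,y,z,az=None,n=None):
    "print tool-frame shift/turn units from present pose to TCP x,y,z with tool y at azimuth az (deg); n rows"
    s=ctrl.state(); R=np.array(s['orientation']); p=np.array(s['position'])
    d=R.T@(np.array([x,y,z])-p); a=np.degrees(np.arctan2(R[1,1],R[0,1]))
    turn=0 if az is None else (a-az+180)%360-180
    rn=np.linalg.norm(d)/.0417
    print('t',round(s['t'],2),'pos',p.round(4),'az',a.round(2),'shift units',(d/.5).round(4),'turn units',round(turn/45,3),'minrows',round(rn,1),round(abs(turn)/7.16,1),
      'F',np.round(s['wrist_force'],1),'w',round(s['gripper_width'],4),'q',np.round(s['joints'],2))
    if n: print('per row',(d/.5/n).round(4),round(turn/45/n,4))
E
python3 - <<'E'
from h import *
z=np.load('pics/top0.npz')
U=lambda x,y:((x+.5)/5.2-.5+245,(y+.5)/5.2-.5+174)
H=np.array([.5183,-.0373])
print('recess',ray(z,*U(307,292),.053))
cs=[]
for k,d in [((357,62),(438,50)),((93,355),(40,290)),((484,439),(455,525))]:
    for h in (.099,.104):
        a=ray(z,*U(*k),h)[:2]; 
        b=ray(z,*U(*d),.064)[:2]; r=a-H; f=b-a
        th=np.degrees(np.arctan2(r[1],r[0])); ph=np.degrees(np.arctan2(f[1],f[0]))
        print(h,a.round(4),'r',np.linalg.norm(r).round(4),'th',th.round(1),'finger',ph.round(1),np.linalg.norm(f).round(4),'to go cw',(ph-(th+180))%360)
    cs.append(ray(z,*U(*k),.1)[:2])
print(np.mean(cs,0))
plan(.505,.307,.2,90,14)
E
```

```text
recess [ 0.51973984 -0.03832226  0.053     ]
0.099 [ 0.6223 -0.0596] r 0.1063 th -12.1 finger -74.1 0.0429 to go cw 118.04676827843343
0.104 [ 0.6214 -0.0593] r 0.1054 th -12.0 finger -73.1 0.0435 to go cw 118.89814604769163
0.099 [0.4886 0.0609] r 0.1026 th 106.9 finger 40.0 0.0414 to go cw 113.13970302380582
0.104 [0.4884 0.0606] r 0.1024 th 107.0 finger 40.1 0.0417 to go cw 113.10330753063093
0.099 [ 0.4504 -0.1151] r 0.1033 th -131.1 finger 166.6 0.0409 to go cw 117.73705118034852
0.104 [ 0.4504 -0.1145] r 0.1028 th -131.3 finger 167.5 0.0408 to go cw 118.88952504697585
[ 0.52033089 -0.03792085]
t 0.1 pos [0.2146 0.6131 0.2473] az 70.7 shift units [-0.7506 -0.3856  0.095 ] turn units -0.429 minrows 10.2 2.7 F [ 0.2  0.4 -0.2] w 0.0857 q [ 1.06  0.25  1.56  0.    1.34 -0.17]
per row [-0.0536 -0.0275  0.0068] -0.0306
```

Request:
jog_arm:
  moves:
    - [0,0,-0.143,-0.05,-0.03,0.006,0]
    - [0,0,-0.143,-0.045,-0.035,0.006,0]
    - [0,0,-0.143,-0.042,-0.04,0.006,0]
    - [0,0,0,-0.04,-0.045,0.006,0]
    - [0,0,0,-0.04,-0.045,0.006,0]
    - [0,0,0,-0.04,-0.045,0.006,0]
    - [0,0,0,-0.04,-0.045,0.006,0]
    - [0,0,0,-0.04,-0.045,0.006,0]
  grip_force: 60

```text
t: 0.77
position: [0.3706, 0.4329, 0.2237]
orientation: [[-1.0, -0.0, -0.001], [-0.0, 1.0, -0.0], [0.001, -0.0, -1.0]]
wrist_force: [0.0, -0.9, 0.4]
gripper_width: 0.0851
grasp_force: 0.0
```

Request:
jog_arm:
  moves:
    - [0,0,0,-0.04,-0.045,0.006,0]
    - [0,0,0,-0.04,-0.045,0.006,0]
    - [0,0,0,-0.04,-0.045,0.006,0]
    - [0,0,0,-0.04,-0.045,0.006,0]
    - [0,0,0,-0.04,-0.045,0.006,0]
    - [0,0,0,-0.03,-0.04,0.006,0]
    - [0,0,0,0,0,0,0]
    - [0,0,0,0,0,0,0]

```text
t: 1.43
position: [0.4853, 0.3008, 0.2056]
orientation: [[-1.0, 0.002, -0.001], [0.002, 1.0, -0.0], [0.001, -0.0, -1.0]]
wrist_force: [-1.0, -0.1, 0.4]
gripper_width: 0.0858
grasp_force: 0.0
```

```bash
python3 - <<'E'
from h import *
plan(.505,.307,.031,90,6)
p,d,c=snap('wrist','w1'); s=ctrl.state()
R=cv2.Rodrigues(c['rvec'])[0]; print('cam',(-R.T@c['tvec'].ravel()).round(3),'axis',R[2].round(3), c['fovy'])
m=((p[...,2]>100)&(p[...,1]<70)&(p[...,0]<70)).astype(np.uint8)
q=max(cv2.findContours(m,0,1)[0],key=cv2.contourArea); e=cv2.fitEllipse(q); print(e,ray(c,*e[0],.045))
E
```

```text
t 1.43 pos [0.4853 0.3008 0.2056] az 89.87 shift units [-0.0398  0.0125  0.3492] turn units -0.003 minrows 4.2 0.0 F [-1.  -0.1  0.4] w 0.0858 q [ 0.36  0.11  1.8   0.    1.24 -1.21]
per row [-0.0066  0.0021  0.0582] -0.0005
cam [0.403 0.3   0.331] axis [ 0.318 -0.001 -0.948] 67.79262886712195Traceback (most recent call last):
  File "<stdin>", line 6, in <module>
cv2.error: OpenCV(4.12.0) /io/opencv/modules/imgproc/src/shapedescr.cpp:361: error: (-201:Incorrect size of input array) There should be at least 5 points to fit the ellipse in function 'fitEllipseNoDirect'
```

View pics/w1.png

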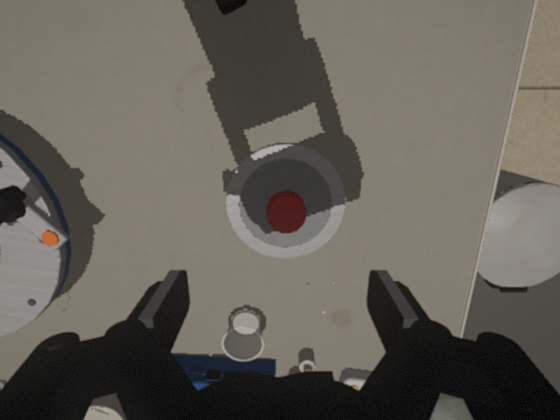

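The wrist view shows the handle disc centred at about (287,212) in shadow, with the cover rim around (286,201).

```bash
python3 - <<'E'
from h import *
z=np.load('pics/w1.npz'); p=z['p'].astype(int)
m=((p[...,2]>2*p[...,1]+10)).astype(np.uint8)
q=max(cv2.findContours(m,0,1)[0],key=cv2.contourArea); e=cv2.fitEllipse(q); print(e,ray(z,*e[0],.043))
print(ray(z,286,201,.01))
E
```

```text
((285.7784729003906, 211.47943115234375), (36.56318664550781, 39.71201705932617), 179.21807861328125) [0.50177177 0.30781369 0.043     ]
[0.50121416 0.30881981 0.01      ]
```

Request:
jog_arm:
  moves:
    - [0,0,0,-0.012,0.005,0.06,0]
    - [0,0,0,-0.012,0.005,0.06,0]
    - [0,0,0,-0.0115,0.004,0.06,0]
    - [0,0,0,0,0,0.06,0]
    - [0,0,0,0,0,0.055,0]
    - [0,0,0,0,0,0.035,0]
    - [0,0,0,0,0,0.019,0]
    - [0,0,0,0,0,0,0]

```text
t: 2.15
position: [0.5006, 0.3091, 0.0295]
orientation: [[-1.0, -0.002, -0.004], [-0.002, 1.0, -0.002], [0.004, -0.002, -1.0]]
wrist_force: [0.4, 0.8, -0.1]
gripper_width: 0.0856
grasp_force: 0.0
```

Request:
jog_arm:
  moves:
    - [0,0,0,0,0,0,1]
    - [0,0,0,0,0,0,1]
    - [0,0,0,0,0,0,1]
    - [0,0,0,0,0,0,1]
    - [0,0,0,0,0,0,1]
    - [0,0,0,0,0,0,1]
    - [0,0,0,0,0,0,1]
    - [0,0,0,0,0,0,1]
  grip_force: 80

```text
t: 2.82
position: [0.5042, 0.3094, 0.0338]
orientation: [[-1.0, -0.0, 0.003], [-0.0, 1.0, 0.001], [-0.003, 0.001, -1.0]]
wrist_force: [-1.6, -0.4, 6.8]
gripper_width: 0.0381
grasp_force: 81.0
```

```bash
python3 - <<'E'
from h import *
plan(.503,.3075,.031,90); print(ctrl.state()['grasp_force'])
E
```

```text
t 2.82 pos [0.5042 0.3094 0.0338] az 90.01 shift units [ 0.0024 -0.0037  0.0056] turn units 0.0 minrows 0.1 0.0 F [-1.6 -0.4  6.8] w 0.0381 q [ 0.36  0.39  1.81  0.    0.93 -1.21]
80.95598816871643
```

Request:
jog_arm:
  moves:
    - [0,0,0,0,0,-0.01,1]
    - [0,0,0,0,0,-0.02,1]
    - [0,0,0,0,0,-0.035,1]
    - [0,0,0,0,0,-0.045,1]
    - [0,0,0,0,0,-0.05,1]
    - [0,0,0,0,0,-0.05,1]
    - [0,0,0,-0.0015,-0.015,-0.04,1]
    - [0,0,0,-0.0015,-0.03,-0.02,1]

```text
t: 3.48
position: [0.5054, 0.2874, 0.1706]
orientation: [[-1.0, -0.002, 0.005], [-0.002, 1.0, 0.002], [-0.005, 0.002, -1.0]]
wrist_force: [0.9, 0.1, -2.2]
gripper_width: 0.038
grasp_force: 80.7
```

Request:
jog_arm:
  moves:
    - [0,0,0,-0.003,-0.045,0,1]
    - [0,0,0,-0.003,-0.055,0,1]
    - [0,0,0,-0.003,-0.06,0,1]
    - [0,0,0,-0.003,-0.06,0,1]
    - [0,0,0,-0.003,-0.06,0,1]
    - [0,0,0,-0.003,-0.06,0,1]
    - [0,0,0,-0.003,-0.06,0,1]
    - [0,0,0,-0.003,-0.06,0,1]

```text
t: 4.15
position: [0.5158, 0.0549, 0.167]
orientation: [[-1.0, -0.0, -0.0], [-0.0, 1.0, 0.0], [0.0, 0.0, -1.0]]
wrist_force: [0.4, 0.3, -3.6]
gripper_width: 0.0379
grasp_force: 80.7
```

Request:
jog_arm:
  moves:
    - [0,0,0,-0.003,-0.06,0,1]
    - [0,0,0,0,-0.05,0,1]
    - [0,0,0,0,-0.035,0,1]
    - [0,0,0,0,-0.025,0,1]
    - [0,0,0,0,-0.015,0,1]
    - [0,0,0,0,0,0,1]
    - [0,0,0,0,0,0,1]
    - [0,0,0,0,0,0,1]

```text
t: 4.82
position: [0.5178, -0.0353, 0.1667]
orientation: [[-1.0, -0.001, -0.0], [-0.001, 1.0, 0.0], [0.0, 0.0, -1.0]]
wrist_force: [-0.2, 0.3, -3.0]
gripper_width: 0.0383
grasp_force: 80.8
```

```bash
python3 - <<'E'
from h import *
plan(.519,-.0365,.13,90)
p,d,c=snap('wrist','w2'); s=ctrl.state(); print(s['orientation'], s['grasp_force'])
E
```

```text
t 4.82 pos [ 0.5178 -0.0353  0.1667] az 90.07 shift units [-0.0025 -0.0025  0.0734] turn units 0.001 minrows 0.9 0.0 F [-0.2  0.3 -3. ] w 0.0383 q [-0.29  0.03  1.95  0.    1.16 -1.86]
[[-9.99998939e-01 -1.43230094e-03 -2.65814892e-04]
 [-1.43239401e-03  9.99998913e-01  3.50258923e-04]
 [ 2.65312927e-04  3.50639303e-04 -9.99999903e-01]] 80.77113389968872
```

View pics/w2.png

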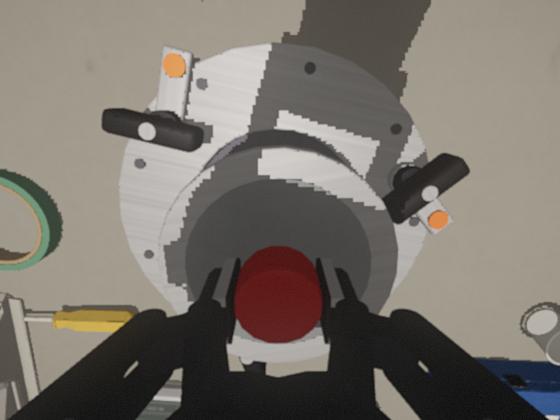

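The wrist view shows the cover held level. Knob caps are at (147,131) and (430,193), the handle top is centred at about (279,294), and the recess rim is visible behind.

```bash
python3 - <<'E'
from h import *
from scipy.optimize import least_squares as L
z=np.load('pics/w2.npz'); p,d=z['p'].astype(int),z['d']
m=((p[...,2]>2*p[...,1]+10)).astype(np.uint8)
q=max(cv2.findContours(m,0,1)[0],key=cv2.contourArea); e=cv2.fitEllipse(q); print(e,ray(z,*e[0],.179),'d',d[290,279])
f=210/np.tan(np.radians(float(z['fovy']))/2);R=cv2.Rodrigues(z['rvec'])[0];t=z['tvec'].ravel()
v,u=np.mgrid[:420,:560]; W=(np.stack([(u-z['cx'])/f*d,(v-z['cy'])/f*d,d],-1)-t)@R
H=W[...,2]
print('h flange',np.median(H[70:100,270:320]),'cap',H[131,147],H[193,430],'handle',H[290,279])
# flange outline: outermost points per direction with height .045-.062
def circ(P,r,w=None):
    s=L(lambda c:np.hypot(P[:,0]-c[0],P[:,1]-c[1])-r,[.519,-.037],loss='soft_l1',f_scale=.001); return s.x.round(4),np.median(abs(s.fun)).round(4)
fl=(H>.05)&(H<.06)&(d>0); P=W[fl]; az=np.arctan2(P[:,1]+.037,P[:,0]-.519); r=np.hypot(P[:,1]+.037,P[:,0]-.519)
out=[];inn=[]
for a in np.radians(np.arange(-180,180,2)):
    k=abs(az-a)<np.radians(1)
    if k.sum()>5:
        if r[k].max()>.118 and r[k].max()<.134: out.append(P[k][r[k].argmax()])
        if .06<r[k].min()<.075: inn.append(P[k][r[k].argmin()])
print('outer',len(out),circ(np.array(out),.126),'inner',len(inn))
# cover rim top
cv=(H>.13)&(H<.155)&(d>0); P=W[cv]; az=np.arctan2(P[:,1]+.037,P[:,0]-.519); r=np.hypot(P[:,1]+.037,P[:,0]-.519)
o=[P[k][r[k].argmax()] for a in np.radians(np.arange(-180,180,3)) if (k:=abs(az-a)<.026).sum()>3]
o=np.array(o); o=o[np.hypot(o[:,1]+.037,o[:,0]-.519)>.055]; print('cover',len(o),circ(o,.065),'z',np.median(P[:,2]), 'tilt', np.linalg.lstsq(np.c_[P[:,:2],np.ones(len(P))],P[:,2],rcond=None)[0])
for k in [(147,131),(430,193)]: print(ray(z,*k,.1).round(4), ray(z,*k,.104).round(4))
E
```

```text
((277.80462646484375, 294.8167724609375), (87.76139068603516, 95.81810760498047), 179.30287170410156) [ 0.51108788 -0.03592015  0.179     ] d 0.13132769
h flange 0.05470810322484197 cap 0.09941065664869723 0.09932677096002715 handle 0.17828565074355707
outer 108 (array([ 0.5215, -0.0378]), np.float64(0.0006)) inner 71
cover 101 (array([ 0.5193, -0.0361]), np.float64(0.0004)) z 0.14267705627796307 tilt [-0.00083172 -0.00092334  0.14305211]
[ 0.4506 -0.1142  0.1   ] [ 0.4503 -0.1126  0.104 ]
[0.4887 0.0609 0.1   ] [0.4876 0.0589 0.104 ]
```

Request:
jog_arm:
  moves:
    - [0,0,0,-0.003,-0.0034,0.02,1]
    - [0,0,0,0,0,0.03,1]
    - [0,0,0,0,0,0.03,1]
    - [0,0,0,0,0,0.03,1]
    - [0,0,0,0,0,0.02,1]
    - [0,0,0,0,0,0.014,1]
    - [0,0,0,0,0,0.006,1]
    - [0,0,0,0,0,0,1]

```text
t: 5.53
position: [0.5192, -0.0377, 0.0911]
orientation: [[-1.0, -0.0, -0.001], [-0.0, 1.0, 0.0], [0.001, 0.0, -1.0]]
wrist_force: [0.4, 0.4, -3.1]
gripper_width: 0.0381
grasp_force: 80.8
```

Request:
jog_arm:
  moves:
    - [0,0,0,0,0,0,1]
    - [0,0,0,0,0,0.001,1]
    - [0,0,0,0,0,0.001,1]
    - [0,0,0,0,0,0.002,1]
    - [0,0,0,0,0,0.002,1]
    - [0,0,0,0,0,0.002,1]
    - [0,0,0,0,0,0,1]
    - [0,0,0,0,0,0,1]

```text
t: 6.2
position: [0.5194, -0.0379, 0.0877]
orientation: [[-1.0, -0.0, -0.0], [-0.0, 1.0, 0.0], [0.0, 0.0, -1.0]]
wrist_force: [0.5, 0.3, -3.7]
gripper_width: 0.0382
grasp_force: 80.8
```

```bash
python3 - <<'E'
from h import *
plan(.52,-.0375,.079,90); s=ctrl.state(); print(s['orientation'][2].round(4),s['ft_torque'])
E
```

```text
t 6.2 pos [ 0.5194 -0.0379  0.0877] az 90.01 shift units [-0.0013  0.0008  0.0174] turn units 0.0 minrows 0.2 0.0 F [ 0.5  0.3 -3.7] w 0.0382 q [-0.29  0.16  1.98 -0.    1.   -1.86]
[ 2.e-04  0.e+00 -1.e+00] [-0.0007243  -0.01627453 -0.06718131]
```

Request:
jog_arm:
  moves:
    - [0,0,0,0,0,0.0015,1]
    - [0,0,0,0,0,0.0015,1]
    - [0,0,0,0,0,0.0015,1]
    - [0,0,0,0,0,0.0015,1]
    - [0,0,0,0,0,0.0015,1]
    - [0,0,0,0,0,0.0015,1]
    - [0,0,0,0,0,0.0015,1]
    - [0,0,0,0,0,0.0015,1]

```text
t: 6.87
position: [0.5197, -0.0379, 0.0831]
orientation: [[-1.0, -0.0, -0.0], [-0.0, 1.0, 0.0], [0.0, 0.0, -1.0]]
wrist_force: [-5.2, 1.0, 8.6]
gripper_width: 0.0378
grasp_force: 81.2
```

Request:
jog_arm:
  moves:
    - [0,0,0,0,0,0.001,1]
    - [0,0,0,0,0,0.001,1]
    - [0,0,0,0,0,0.001,1]
    - [0,0,0,0,0,0.001,1]
    - [0,0,0,0,0,0.001,1]
    - [0,0,0,0,0,0,1]
    - [0,0,0,0,0,0,1]
    - [0,0,0,0,0,0,1]

```text
t: 7.53
position: [0.5197, -0.0379, 0.0806]
orientation: [[-1.0, -0.0, -0.0], [-0.0, 1.0, -0.0], [0.0, -0.0, -1.0]]
wrist_force: [-4.5, 1.8, 8.1]
gripper_width: 0.0383
grasp_force: 81.3
```

Request:
jog_arm:
  moves:
    - [0,0,0,0,0,0.001,1]
    - [0,0,0,0,0,0.001,1]
    - [0,0,0,0,0,0.001,1]
    - [0,0,0,0,0,0.001,1]
    - [0,0,0,0,0,0.001,1]
    - [0,0,0,0,0,0,1]
    - [0,0,0,0,0,0,1]
    - [0,0,0,0,0,0,1]

```text
t: 8.2
position: [0.5195, -0.0379, 0.0788]
orientation: [[-1.0, -0.0, -0.002], [-0.0, 1.0, 0.0], [0.002, 0.0, -1.0]]
wrist_force: [-10.6, 1.7, 15.1]
gripper_width: 0.0382
grasp_force: 82.4
```

```bash
python3 - <<'E'
from h import *
plan(.52,-.0375,.079,90); s=ctrl.state(); print(s['orientation'][2].round(4),s['ft_torque'])
E
```

```text
t 8.2 pos [ 0.5195 -0.0379  0.0788] az 90.02 shift units [-0.0011  0.0009 -0.0004] turn units 0.001 minrows 0.0 0.0 F [-10.6   1.7  15.1] w 0.0382 q [-0.29  0.17  1.99 -0.    0.98 -1.86]
[ 1.6e-03  1.0e-04 -1.0e+00] [0.3067092  1.45821106 0.02039221]
```

Request:
jog_arm:
  moves:
    - [0,0,0,0.001,0,0,1]
    - [0,0,0,0.001,0,0,1]
    - [0,0,0,0,0,0.0005,1]
    - [0,0,0,0,0,0.0005,1]
    - [0,0,0,0,0,0.0005,1]
    - [0,0,0,0,0,0.0005,1]
    - [0,0,0,0,0,0,1]
    - [0,0,0,0,0,0,1]

```text
t: 8.87
position: [0.5194, -0.0379, 0.0788]
orientation: [[-1.0, -0.0, 0.001], [-0.0, 1.0, 0.0], [-0.001, 0.0, -1.0]]
wrist_force: [-9.3, 2.3, 18.7]
gripper_width: 0.0382
grasp_force: 82.4
```

Request:
jog_arm:
  moves:
    - [0,0,0,0,0,0.001,1]
    - [0,0,0,0,0,0.001,1]
    - [0,0,0,0,0,0.001,1]
    - [0,0,0,0,0,0.001,1]
    - [0,0,0,0,0,0.001,1]
    - [0,0,0,0,0,0.001,1]
    - [0,0,0,0,0,0,1]
    - [0,0,0,0,0,0,1]

```text
t: 9.53
position: [0.5195, -0.0379, 0.0787]
orientation: [[-1.0, -0.001, -0.002], [-0.001, 1.0, 0.0], [0.002, 0.0, -1.0]]
wrist_force: [-21.7, 4.4, 42.5]
gripper_width: 0.0381
grasp_force: 85.2
```

Request:
jog_arm:
  moves:
    - [0,0,0,0,0,-0.005,1]
    - [0,0,0,0,0,-0.004,1]
    - [0,0,0,0,0,0,0]
    - [0,0,0,0,0,0,0]
    - [0,0,0,0,0,0,0]
    - [0,0,0,0,0,0,0]
    - [0,0,0,0,0,0,0]
    - [0,0,0,0,0,0,0]

```text
t: 10.2
position: [0.5184, -0.0379, 0.077]
orientation: [[-1.0, -0.0, -0.0], [-0.0, 1.0, 0.0], [0.0, 0.0, -1.0]]
wrist_force: [-0.7, -0.3, -0.2]
gripper_width: 0.0852
grasp_force: 0.0
```

Request:
jog_arm:
  moves:
    - [0,0,0,0,0,-0.02,0]
    - [0,0,0,0,0,-0.03,0]
    - [0,0,0,0,0,-0.04,0]
    - [0,0,0,0,0,-0.05,0]
    - [0,0,0,0,0,-0.06,0]
    - [0,0,0,0,0,-0.06,0]
    - [0,0,0,0,0,-0.03,0]
    - [0,0,0,0,0,0,0]

```text
t: 10.87
position: [0.5209, -0.0385, 0.2278]
orientation: [[-1.0, -0.0, 0.009], [-0.0, 1.0, -0.003], [-0.009, -0.003, -1.0]]
wrist_force: [0.7, -0.7, -0.4]
gripper_width: 0.0854
grasp_force: 0.0
```

```bash
cat > chk.py <<'E'
from h import *
import sys
n=sys.argv[1]; p,d,z=snap('wrist',n)
f=210/np.tan(np.radians(float(z['fovy']))/2);R=cv2.Rodrigues(z['rvec'])[0];t=z['tvec'].ravel()
v,u=np.mgrid[:420,:560]; W=(np.stack([(u-z['cx'])/f*d,(v-z['cy'])/f*d,d],-1)-t)@R
r=np.hypot(W[...,0]-.5205,W[...,1]+.0378); H=W[...,2]; ok=(d>0)&(v<250)
for lo,hi,nm in [(.03,.06,'cover'),(.075,.12,'flange')]:
    P=W[ok&(r>lo)&(r<hi)&(H>.035)&(H<.062)]
    for _ in range(3):
        A=np.c_[P[:,0]-.5205,P[:,1]+.0378,np.ones(len(P))]; k=np.linalg.lstsq(A,P[:,2],rcond=None)[0]; P=P[abs(A@k-P[:,2])<.0015]
    print(nm,len(P),k.round(4))
E
python3 chk.py w3; python3 - <<'E'
from h import *
plan(.6215,-.0595,.16,None); 
E
```

```text
cover 8055 [-0.0001 -0.0008  0.0549]
flange 18735 [-0.0009 -0.0006  0.0546]
t 10.92 pos [ 0.5196 -0.0382  0.225 ] az 90.01 shift units [-0.2031 -0.0424  0.131 ] turn units 0.0 minrows 2.9 0.0 F [-1.  -0.3  0.4] w 0.0854 q [-0.29 -0.04  1.91 -0.    1.27 -1.86]
```

View pics/w3.png

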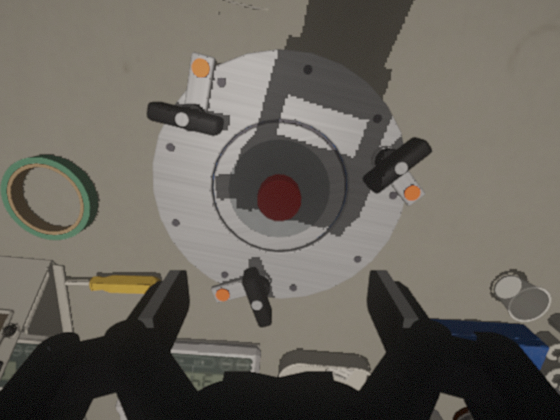

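The cover is flush with the flange. All three knobs are visible, with caps at (181,119), (401,168) and (257,305) and finger dots at (201,68), (412,193) and (222,295).

```bash
python3 - <<'E'
from h import *
z=np.load('pics/w3.npz'); C=[]
for k,d in [((257,305),(222,295)),((401,168),(412,193)),((181,119),(201,68))]:
    a=ray(z,*k,.0995)[:2]; b=ray(z,*d,.064)[:2]; C.append(a); f=b-a
    print(a.round(4),'finger az',np.degrees(np.arctan2(f[1],f[0])).round(1),np.linalg.norm(f).round(4))
m=np.mean(C,0); print(m.round(4),[np.round((np.linalg.norm(c-m),np.degrees(np.arctan2(*(c-m)[::-1]))),4) for c in C])
E
```

```text
[ 0.622  -0.0595] finger az -71.8 0.0426
[0.4889 0.0611] finger az 41.3 0.0419
[ 0.4506 -0.1151] finger az 165.3 0.0409
[ 0.5205 -0.0378] [array([  0.1038, -12.035 ]), array([1.03800e-01, 1.07706e+02]), array([ 1.0420e-01, -1.3215e+02])]
```

Request:
jog_arm:
  moves:
    - [0,0,0,-0.041,-0.0085,0.026,0]
    - [0,0,0,-0.041,-0.0085,0.026,0]
    - [0,0,0,-0.041,-0.0085,0.026,0]
    - [0,0,0,-0.041,-0.0085,0.026,0]
    - [0,0,0,-0.0412,-0.0084,0.026,0]
    - [0,0,-0.13,0,0,0,0]
    - [0,0,-0.13,0,0,0,0]
    - [0,0,-0.118,0,0,0,0]

```text
t: 11.58
position: [0.6198, -0.0588, 0.1543]
orientation: [[-0.955, -0.297, -0.005], [-0.297, 0.955, 0.001], [0.004, 0.003, -1.0]]
wrist_force: [0.2, -0.3, 0.5]
gripper_width: 0.0853
grasp_force: 0.0
```

Request:
jog_arm:
  moves:
    - [0,0,0,0,0,0.01,0]
    - [0,0,0,0,0,0.01,0]
    - [0,0,0,0,0,0,0]
    - [0,0,0,0,0,0,0]
    - [0,0,0,0,0,0,0]
    - [0,0,0,0,0,0,0]
    - [0,0,0,0,0,0,0]
    - [0,0,0,0,0,0,0]

```text
t: 12.25
position: [0.6212, -0.0591, 0.1476]
orientation: [[-0.956, -0.292, 0.001], [-0.292, 0.956, -0.0], [-0.0, -0.0, -1.0]]
wrist_force: [0.1, -0.6, 0.1]
gripper_width: 0.0857
grasp_force: 0.0
```

```bash
python3 - <<'E'
from h import *
plan(.6222,-.0594,.086,107)
E
```

```text
t 12.25 pos [ 0.6212 -0.0591  0.1476] az 107.0 shift units [-0.0017 -0.0011  0.1232] turn units 0.0 minrows 1.5 0.0 F [ 0.1 -0.6  0.1] w 0.0857 q [-0.28  0.29  1.7   0.    1.15 -2.14]
```

Request:
jog_arm:
  moves:
    - [0,0,0,-0.002,-0.001,0.03,0]
    - [0,0,0,0,0,0.04,0]
    - [0,0,0,0,0,0.033,0]
    - [0,0,0,0,0,0.02,0]
    - [0,0,0,0,0,0,0]
    - [0,0,0,0,0,0,1]
    - [0,0,0,0,0,0,1]
    - [0,0,0,0,0,0,1]
  grip_force: 60

```text
t: 12.92
position: [0.6232, -0.0595, 0.0874]
orientation: [[-0.956, -0.293, 0.003], [-0.293, 0.956, -0.001], [-0.002, -0.001, -1.0]]
wrist_force: [-0.0, 0.2, -0.1]
gripper_width: 0.0514
grasp_force: 0.0
```

Request:
jog_arm:
  moves:
    - [0,0,0,0,0,0,1]
    - [0,0,0,0,0,0,1]
    - [0,0,0,0,0,0,1]
    - [0,0,0,0,0,0,1]
    - [0,0,0,0,0,0,1]
    - [0,0,0.05,0,0,0,1]
    - [0,0,0.1,0,0,0,1]
    - [0,0,0.1,0,0,0,1]

```text
t: 13.58
position: [0.6227, -0.0595, 0.087]
orientation: [[-0.995, -0.097, 0.001], [-0.097, 0.995, -0.001], [-0.001, -0.001, -1.0]]
wrist_force: [-1.7, -0.9, 6.1]
gripper_width: 0.0195
grasp_force: 58.7
```

```bash
python3 - <<'E'
from h import *
plan(.6222,-.0594,.086,-12); print(ctrl.state()['ft_torque'])
E
```

```text
t 13.58 pos [ 0.6227 -0.0595  0.087 ] az 95.58 shift units [0.001  0.0002 0.002 ] turn units 2.391 minrows 0.0 15.0 F [-1.7 -0.9  6.1] w 0.0195 q [-0.28  0.38  1.71 -0.    1.05 -1.94]
[0.01848301 0.27866029 0.14938105]
```

Request:
jog_arm:
  moves:
    - [0,0,0.15,0,0,0,1]
    - [0,0,0.15,0,0,0,1]
    - [0,0,0.15,0,0,0,1]
    - [0,0,0.15,0,0,0,1]
    - [0,0,0.15,0,0,0,1]
    - [0,0,0.15,0,0,0,1]
    - [0,0,0.15,0,0,0,1]
    - [0,0,0.15,0,0,0,1]
  grip_force: 90

```text
t: 14.25
position: [0.6227, -0.0594, 0.0872]
orientation: [[-0.662, 0.749, 0.001], [0.749, 0.662, -0.001], [-0.001, 0.0, -1.0]]
wrist_force: [-1.6, 0.3, 5.4]
gripper_width: 0.0186
grasp_force: 88.2
```

Request:
jog_arm:
  moves:
    - [0,0,0.15,0,0,0,1]
    - [0,0,0.15,0,0,0,1]
    - [0,0,0.15,0,0,0,1]
    - [0,0,0.15,0,0,0,1]
    - [0,0,0.15,0,0,0,1]
    - [0,0,0.15,0,0,0,1]
    - [0,0,0.12,0,0,0,1]
    - [0,0,0.05,0,0,0,1]

```text
t: 14.92
position: [0.6227, -0.0594, 0.0871]
orientation: [[0.114, 0.993, 0.001], [0.993, -0.114, -0.0], [-0.0, 0.001, -1.0]]
wrist_force: [-1.8, 0.5, 5.9]
gripper_width: 0.0182
grasp_force: 88.2
```

```bash
python3 - <<'E'
from h import *
plan(.6222,-.0594,.086,-12); print(ctrl.state()['ft_torque'])
E
```

```text
t 14.92 pos [ 0.6227 -0.0594  0.0871] az -6.57 shift units [-0.0001 -0.001   0.0023] turn units 0.121 minrows 0.0 0.8 F [-1.8  0.5  5.9] w 0.0182 q [-0.28  0.38  1.71 -0.    1.05 -0.16]
[0.06070287 0.41428549 0.15168964]
```

Request:
jog_arm:
  moves:
    - [0,0,0.06,0,0,0,1]
    - [0,0,0.05,0,0,0,1]
    - [0,0,0.03,0,0,0,1]
    - [0,0,0.03,0,0,0,1]
    - [0,0,0.03,0,0,0,1]
    - [0,0,0.03,0,0,0,1]
    - [0,0,0,0,0,0,1]
    - [0,0,0,0,0,0,1]

```text
t: 15.58
position: [0.6228, -0.0594, 0.0872]
orientation: [[0.285, 0.959, 0.001], [0.959, -0.285, -0.001], [-0.001, 0.001, -1.0]]
wrist_force: [-2.1, 0.5, 6.0]
gripper_width: 0.0186
grasp_force: 88.2
```

```bash
python3 - <<'E'
from h import *
plan(.6222,-.0594,.086,-12); print(ctrl.state()['ft_torque'])
E
```

```text
t 15.58 pos [ 0.6228 -0.0594  0.0872] az -16.55 shift units [-0.0003 -0.0011  0.0024] turn units -0.101 minrows 0.0 0.6 F [-2.1  0.5  6. ] w 0.0186 q [-0.28  0.38  1.71 -0.    1.05  0.01]
[0.11961886 0.36188847 0.8128595 ]
```

Request:
jog_arm:
  moves:
    - [0,0,0,0,0,0,0]
    - [0,0,0,0,0,0,0]
    - [0,0,0,0,0,0,0]
    - [0,0,0,0,0,0,0]
    - [0,0,0,0,0,-0.03,0]
    - [0,0,0,0,0,-0.05,0]
    - [0,0,0,0,0,-0.05,0]
    - [0,0,0,0,0,-0.03,0]

```text
t: 16.25
position: [0.623, -0.0596, 0.1683]
orientation: [[0.288, 0.958, 0.003], [0.958, -0.288, -0.001], [0.0, 0.003, -1.0]]
wrist_force: [1.0, -0.2, 1.6]
gripper_width: 0.0852
grasp_force: 0.0
```

Request:
jog_arm:
  moves:
    - [0,0,-0.158,0,0,0,0]
    - [0,0,-0.158,0,0,0,0]
    - [0,0,-0.158,0,0,0,0]
    - [0,0,-0.158,0,0,0,0]
    - [0,0,-0.158,0,0,0,0]
    - [0,0,-0.158,0,0,0,0]
    - [0,0,-0.158,0,0,0,0]
    - [0,0,-0.158,0,0,0,0]

```text
t: 16.92
position: [0.622, -0.0594, 0.1655]
orientation: [[-0.649, 0.761, -0.0], [0.761, 0.649, 0.0], [0.0, -0.0, -1.0]]
wrist_force: [0.9, 0.5, -0.1]
gripper_width: 0.0851
grasp_force: 0.0
```

```bash
python3 - <<'E'
from h import *
plan(.4884,.0611,.148,40.5,6)
E
```

```text
t 16.92 pos [ 0.622  -0.0594  0.1655] az 40.48 shift units [ 0.3567 -0.0468  0.0351] turn units -0.0 minrows 4.3 0.0 F [ 0.9  0.5 -0.1] w 0.0851 q [-0.28  0.27  1.68 -0.    1.19 -0.98]
per row [ 0.0594 -0.0078  0.0059] -0.0001
```

Request:
jog_arm:
  moves:
    - [0,0,0,0.0594,-0.0078,0.006,0]
    - [0,0,0,0.0594,-0.0078,0.006,0]
    - [0,0,0,0.0594,-0.0078,0.006,0]
    - [0,0,0,0.0594,-0.0078,0.006,0]
    - [0,0,0,0.0594,-0.0078,0.006,0]
    - [0,0,0,0.0594,-0.0078,0.006,0]
    - [0,0,0,0,0,0,0]
    - [0,0,0,0,0,0,0]

```text
t: 17.58
position: [0.4884, 0.0626, 0.1474]
orientation: [[-0.646, 0.763, -0.001], [0.763, 0.646, -0.0], [0.0, -0.0, -1.0]]
wrist_force: [1.3, 0.1, 1.0]
gripper_width: 0.0854
grasp_force: 0.0
```

Request:
jog_arm:
  moves:
    - [0,0,0,0,0,0,0]
    - [0,0,0,0,0,0,0]
    - [0,0,0,0,0,0,0]
    - [0,0,0,0,0,0,0]
    - [0,0,0,0,0,0,0]
    - [0,0,0,0,0,0,0]
    - [0,0,0,0,0,0,0]
    - [0,0,0,0,0,0,0]

```text
t: 18.25
position: [0.4894, 0.0618, 0.1478]
orientation: [[-0.645, 0.764, -0.0], [0.764, 0.645, -0.0], [0.0, -0.0, -1.0]]
wrist_force: [0.4, 0.4, -0.4]
gripper_width: 0.0851
grasp_force: 0.0
```

```bash
python3 - <<'E'
from h import *
plan(.4884,.0611,.086,40.5)
snap('top','top1'); 
E
```

```text
t 18.25 pos [0.4894 0.0618 0.1478] az 40.14 shift units [ 0.0002 -0.0024  0.1235] turn units -0.008 minrows 1.5 0.1 F [ 0.4  0.4 -0.4] w 0.0851 q [-0.1  -0.01  2.03 -0.    1.12 -0.81]
```

Request:
jog_arm:
  moves:
    - [0,0,0,0,-0.002,0.03,0]
    - [0,0,0,0,0,0.04,0]
    - [0,0,0,0,0,0.033,0]
    - [0,0,0,0,0,0.02,0]
    - [0,0,0,0,0,0,0]
    - [0,0,0,0,0,0,1]
    - [0,0,0,0,0,0,1]
    - [0,0,0,0,0,0,1]

```text
t: 18.97
position: [0.4896, 0.0612, 0.0875]
orientation: [[-0.645, 0.764, 0.002], [0.764, 0.645, -0.0], [-0.002, 0.002, -1.0]]
wrist_force: [-0.2, -0.1, 0.3]
gripper_width: 0.0517
grasp_force: 0.0
```

Request:
jog_arm:
  moves:
    - [0,0,0,0,0,0,1]
    - [0,0,0,0,0,0,1]
    - [0,0,0,0,0,0,1]
    - [0,0,0,0,0,0,1]
    - [0,0,0,0,0,0,1]
    - [0,0,0.05,0,0,0,1]
    - [0,0,0.1,0,0,0,1]
    - [0,0,0.1,0,0,0,1]

```text
t: 19.63
position: [0.4897, 0.0616, 0.0876]
orientation: [[-0.48, 0.877, 0.003], [0.877, 0.48, 0.001], [-0.001, 0.003, -1.0]]
wrist_force: [-0.6, 4.0, 6.3]
gripper_width: 0.0182
grasp_force: 88.2
```

Request:
jog_arm:
  moves:
    - [0,0,0.15,0,0,0,1]
    - [0,0,0.15,0,0,0,1]
    - [0,0,0.15,0,0,0,1]
    - [0,0,0.15,0,0,0,1]
    - [0,0,0.15,0,0,0,1]
    - [0,0,0.15,0,0,0,1]
    - [0,0,0.15,0,0,0,1]
    - [0,0,0.15,0,0,0,1]

```text
t: 20.3
position: [0.4895, 0.0616, 0.0876]
orientation: [[0.429, 0.903, 0.002], [0.903, -0.429, 0.001], [0.001, 0.001, -1.0]]
wrist_force: [-2.7, 2.8, 7.3]
gripper_width: 0.0185
grasp_force: 88.3
```

Request:
jog_arm:
  moves:
    - [0,0,0.15,0,0,0,1]
    - [0,0,0.15,0,0,0,1]
    - [0,0,0.15,0,0,0,1]
    - [0,0,0.15,0,0,0,1]
    - [0,0,0.13,0,0,0,1]
    - [0,0,0.1,0,0,0,1]
    - [0,0,0.05,0,0,0,1]
    - [0,0,0.05,0,0,0,1]

```text
t: 20.97
position: [0.4893, 0.0617, 0.0876]
orientation: [[0.921, 0.39, 0.001], [0.39, -0.921, 0.001], [0.002, -0.0, -1.0]]
wrist_force: [-1.6, 3.2, 7.7]
gripper_width: 0.018
grasp_force: 88.4
```

```bash
python3 - <<'E'
from h import *
plan(.4884,.0611,.086,-72); print(ctrl.state()['ft_torque'])
E
```

```text
t 20.97 pos [0.4893 0.0617 0.0876] az -67.04 shift units [-0.0022  0.0004  0.0032] turn units 0.11 minrows 0.0 0.7 F [-1.6  3.2  7.7] w 0.018 q [-0.11  0.1   2.05  0.    0.99  1.06]
[0.45872554 0.25332174 0.20622678]
```

Request:
jog_arm:
  moves:
    - [0,0,0.06,0,0,0,1]
    - [0,0,0.05,0,0,0,1]
    - [0,0,0.03,0,0,0,1]
    - [0,0,0.03,0,0,0,1]
    - [0,0,0.03,0,0,0,1]
    - [0,0,0.03,0,0,0,1]
    - [0,0,0,0,0,0,1]
    - [0,0,0,0,0,0,1]

```text
t: 21.63
position: [0.4893, 0.0617, 0.0876]
orientation: [[0.975, 0.222, 0.001], [0.222, -0.975, 0.0], [0.001, -0.0, -1.0]]
wrist_force: [-1.7, 3.9, 7.3]
gripper_width: 0.0179
grasp_force: 88.4
```

```bash
python3 - <<'E'
from h import *
plan(.4884,.0611,.086,-72); print(ctrl.state()['ft_torque'])
E
```

```text
t 21.63 pos [0.4893 0.0617 0.0876] az -77.17 shift units [-0.002   0.0009  0.0032] turn units -0.115 minrows 0.0 0.7 F [-1.7  3.9  7.3] w 0.0179 q [-0.11  0.1   2.05  0.    0.99  1.24]
[0.61875296 0.27831253 0.69362305]
```

Request:
jog_arm:
  moves:
    - [0,0,0,0,0,0,0]
    - [0,0,0,0,0,0,0]
    - [0,0,0,0,0,0,0]
    - [0,0,0,0,0,0,0]
    - [0,0,0,0,0,-0.03,0]
    - [0,0,0,0,0,-0.05,0]
    - [0,0,0,0,0,-0.05,0]
    - [0,0,-0.14,0,0,-0.03,0]

```text
t: 22.3
position: [0.4896, 0.061, 0.1687]
orientation: [[0.945, 0.327, 0.003], [0.327, -0.945, -0.0], [0.003, 0.001, -1.0]]
wrist_force: [1.3, 0.2, -0.0]
gripper_width: 0.0858
grasp_force: 0.0
```

Request:
jog_arm:
  moves:
    - [0,0,-0.158,0,0,0,0]
    - [0,0,-0.158,0,0,0,0]
    - [0,0,-0.158,0,0,0,0]
    - [0,0,-0.158,0,0,0,0]
    - [0,0,-0.158,0,0,0,0]
    - [0,0,-0.158,0,0,0,0]
    - [0,0,-0.158,0,0,0,0]
    - [0,0,-0.158,0,0,0,0]

```text
t: 22.97
position: [0.4885, 0.0611, 0.1661]
orientation: [[0.238, 0.971, -0.0], [0.971, -0.238, -0.0], [-0.0, -0.0, -1.0]]
wrist_force: [0.6, 0.8, 0.4]
gripper_width: 0.0858
grasp_force: 0.0
```

```bash
python3 - <<'E'
from h import *
plan(.4509,-.1151,.148,-14,6)
E
```

```text
t 22.97 pos [0.4885 0.0611 0.1661] az -13.79 shift units [-0.3601  0.011   0.0362] turn units 0.005 minrows 4.3 0.0 F [0.6 0.8 0.4] w 0.0858 q [-0.11 -0.03  2.02 -0.    1.16  0.13]
per row [-0.06    0.0018  0.006 ] 0.0008
```

Request:
jog_arm:
  moves:
    - [0,0,0,-0.06,0.0018,0.006,0]
    - [0,0,0,-0.06,0.0018,0.006,0]
    - [0,0,0,-0.06,0.0018,0.006,0]
    - [0,0,0,-0.06,0.0018,0.006,0]
    - [0,0,0,-0.06,0.0018,0.006,0]
    - [0,0,0,-0.06,0.0018,0.006,0]
    - [0,0,0,0,0,0,0]
    - [0,0,0,0,0,0,0]

```text
t: 23.63
position: [0.4495, -0.1158, 0.1481]
orientation: [[0.247, 0.969, -0.0], [0.969, -0.247, 0.0], [0.0, -0.0, -1.0]]
wrist_force: [-0.1, 1.0, -0.1]
gripper_width: 0.0854
grasp_force: 0.0
```

Request:
jog_arm:
  moves:
    - [0,0,0,0,0,0,0]
    - [0,0,0,0,0,0,0]
    - [0,0,0,0,0,0,0]
    - [0,0,0,0,0,0,0]
    - [0,0,0,0,0,0,0]
    - [0,0,0,0,0,0,0]
    - [0,0,0,0,0,0,0]
    - [0,0,0,0,0,0,0]

```text
t: 24.3
position: [0.4499, -0.1145, 0.1483]
orientation: [[0.244, 0.97, -0.0], [0.97, -0.244, -0.0], [-0.0, -0.0, -1.0]]
wrist_force: [-0.9, -1.1, -0.4]
gripper_width: 0.0853
grasp_force: 0.0
```

```bash
python3 - <<'E'
from h import *
plan(.4509,-.1151,.086,-14)
E
```

```text
t 24.3 pos [ 0.4499 -0.1145  0.1483] az -14.11 shift units [-0.0006  0.0021  0.1246] turn units -0.002 minrows 1.5 0.0 F [-0.9 -1.1 -0.4] w 0.0853 q [-0.49 -0.08  2.1  -0.    1.12 -0.25]
```

Request:
jog_arm:
  moves:
    - [0,0,0,-0.0005,0.002,0.03,0]
    - [0,0,0,0,0,0.04,0]
    - [0,0,0,0,0,0.033,0]
    - [0,0,0,0,0,0.02,0]
    - [0,0,0,0,0,0,0]
    - [0,0,0,0,0,0,1]
    - [0,0,0,0,0,0,1]
    - [0,0,0,0,0,0,1]

```text
t: 24.97
position: [0.4517, -0.1156, 0.088]
orientation: [[0.244, 0.97, 0.002], [0.97, -0.244, -0.001], [-0.001, 0.002, -1.0]]
wrist_force: [-0.0, 0.3, -0.9]
gripper_width: 0.0518
grasp_force: 0.0
```

Request:
jog_arm:
  moves:
    - [0,0,0,0,0,0,1]
    - [0,0,0,0,0,0,1]
    - [0,0,0,0,0,0,1]
    - [0,0,0,0,0,0,1]
    - [0,0,0,0,0,0,1]
    - [0,0,0.05,0,0,0,1]
    - [0,0,0.1,0,0,0,1]
    - [0,0,0.1,0,0,0,1]

```text
t: 25.63
position: [0.4507, -0.1152, 0.088]
orientation: [[0.431, 0.902, -0.002], [0.902, -0.431, -0.0], [-0.001, -0.001, -1.0]]
wrist_force: [-6.1, 2.5, 9.8]
gripper_width: 0.0179
grasp_force: 88.1
```

Request:
jog_arm:
  moves:
    - [0,0,0.15,0,0,0,1]
    - [0,0,0.15,0,0,0,1]
    - [0,0,0.15,0,0,0,1]
    - [0,0,0.15,0,0,0,1]
    - [0,0,0.15,0,0,0,1]
    - [0,0,0.15,0,0,0,1]
    - [0,0,0.15,0,0,0,1]
    - [0,0,0.15,0,0,0,1]

```text
t: 26.3
position: [0.4501, -0.1144, 0.0879]
orientation: [[0.984, 0.18, -0.003], [0.18, -0.984, 0.002], [-0.003, -0.003, -1.0]]
wrist_force: [-8.1, 5.0, 13.5]
gripper_width: 0.0181
grasp_force: 88.7
```

Request:
jog_arm:
  moves:
    - [0,0,0.15,0,0,0,1]
    - [0,0,0.15,0,0,0,1]
    - [0,0,0.15,0,0,0,1]
    - [0,0,0.15,0,0,0,1]
    - [0,0,0.15,0,0,0,1]
    - [0,0,0.15,0,0,0,1]
    - [0,0,0.1,0,0,0,1]
    - [0,0,0.05,0,0,0,1]

```text
t: 26.97
position: [0.4502, -0.1136, 0.0879]
orientation: [[0.801, -0.599, -0.003], [-0.599, -0.801, 0.004], [-0.005, -0.001, -1.0]]
wrist_force: [-7.7, 8.7, 14.6]
gripper_width: 0.0179
grasp_force: 88.8
```

```bash
python3 - <<'E'
from h import *
plan(.4509,-.1151,.086,-132); print(ctrl.state()['ft_torque'])
E
```

```text
t 26.97 pos [ 0.4502 -0.1136  0.0879] az -126.8 shift units [0.0029 0.0016 0.0038] turn units 0.116 minrows 0.1 0.7 F [-7.7  8.7 14.6] w 0.0179 q [-0.49  0.03  2.12  0.    0.99  1.72]
[1.5985328  1.11639156 0.16493145]
```

Request:
jog_arm:
  moves:
    - [0,0,0.06,0,0,0,1]
    - [0,0,0.05,0,0,0,1]
    - [0,0,0.03,0,0,0,1]
    - [0,0,0.03,0,0,0,1]
    - [0,0,0.03,0,0,0,1]
    - [0,0,0.03,0,0,0,1]
    - [0,0,0,0,0,0,1]
    - [0,0,0,0,0,0,1]

```text
t: 27.63
position: [0.4504, -0.1134, 0.0879]
orientation: [[0.684, -0.729, -0.003], [-0.729, -0.684, 0.004], [-0.005, -0.001, -1.0]]
wrist_force: [-5.7, 9.6, 13.6]
gripper_width: 0.0179
grasp_force: 88.7
```

```bash
python3 - <<'E'
from h import *
plan(.4509,-.1151,.086,-132); print(ctrl.state()['ft_torque'])
E
```

```text
t 27.63 pos [ 0.4504 -0.1134  0.0879] az -136.84 shift units [0.0032 0.0015 0.0038] turn units -0.108 minrows 0.1 0.7 F [-5.7  9.6 13.6] w 0.0179 q [-0.49  0.03  2.12  0.    0.99  1.89]
[1.71797143 0.96670478 0.70211138]
```

Request:
jog_arm:
  moves:
    - [0,0,0,0,0,0,0]
    - [0,0,0,0,0,0,0]
    - [0,0,0,0,0,0,0]
    - [0,0,0,0,0,0,0]
    - [0,0,0,0,0,-0.05,0]
    - [0,0,0,0,0,-0.07,0]
    - [0,0,0,0,0,-0.07,0]
    - [0,0,0,0,0,-0.07,0]

```text
t: 28.3
position: [0.4504, -0.1151, 0.218]
orientation: [[0.682, -0.731, -0.001], [-0.731, -0.682, 0.0], [-0.001, 0.0, -1.0]]
wrist_force: [0.4, 0.2, -0.2]
gripper_width: 0.0858
grasp_force: 0.0
```

Request:
jog_arm:
  moves:
    - [0,0,0,-0.05,-0.047,-0.01,0]
    - [0,0,0,-0.05,-0.047,-0.01,0]
    - [0,0,0,-0.05,-0.047,-0.01,0]
    - [0,0,0,-0.05,-0.047,-0.01,0]
    - [0,0,0,-0.05,-0.047,-0.01,0]
    - [0,0,0,-0.05,-0.047,-0.01,0]
    - [0,0,0,-0.05,-0.047,-0.01,0]
    - [0,0,0,-0.05,-0.047,-0.01,0]

```text
t: 28.97
position: [0.4515, 0.1609, 0.2571]
orientation: [[0.682, -0.731, 0.0], [-0.731, -0.682, -0.0], [0.0, -0.0, -1.0]]
wrist_force: [0.9, -0.2, 0.3]
gripper_width: 0.0854
grasp_force: 0.0
```

Request:
jog_arm:
  moves:
    - [0,0,0,-0.05,-0.047,0,0]
    - [0,0,0,-0.05,-0.047,0,0]
    - [0,0,0,0,0,0,0]
    - [0,0,0,0,0,0,0]
    - [0,0,0,0,0,0,0]
    - [0,0,0,0,0,0,0]
    - [0,0,0,0,0,0,0]
    - [0,0,0,0,0,0,0]

```text
t: 29.63
position: [0.4523, 0.227, 0.2568]
orientation: [[0.681, -0.732, 0.0], [-0.732, -0.681, -0.0], [0.0, -0.0, -1.0]]
wrist_force: [-0.1, 0.0, -0.6]
gripper_width: 0.0855
grasp_force: 0.0
```

```bash
python3 - <<'E'
from h import *
p,d,c=snap('top','top2')
cv2.imwrite('pics/crop2.png',np.hstack([cv2.resize(p[174:286,245:360],None,fx=5.2,fy=5.2,interpolation=cv2.INTER_CUBIC)]))
E
```

```text
(no output)
```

View pics/crop2.png

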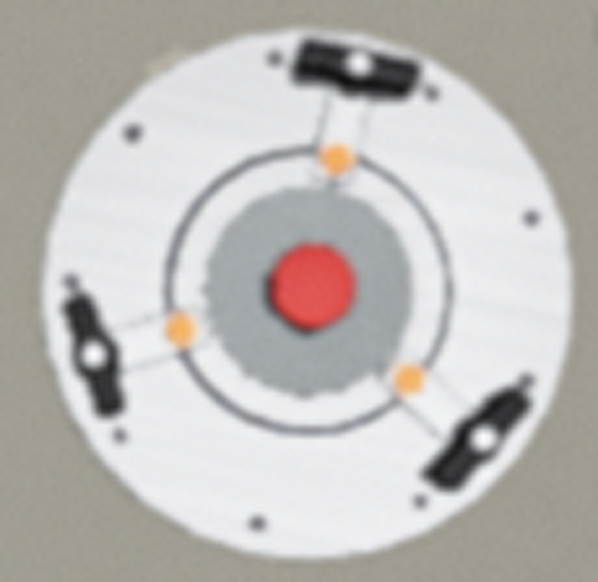

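The crop shows all three fingers over the cover, with dots at (337,160), (181,330) and (409,380). I'll measure the angles and the cover's level.

```bash
python3 - <<'E'
from h import *
z=np.load('pics/top2.npz'); p=z['p'].astype(int)
U=lambda x,y:((x+.5)/5.2-.5+245,(y+.5)/5.2-.5+174)
for k,d,e in [((.6222,-.0594),(337,160),168),((.4887,.0611),(181,330),-72),((.4507,-.1151),(409,380),48)]:
    f=ray(z,*U(*d),.064)[:2]-k; print(np.degrees(np.arctan2(f[1],f[0])).round(1),'want',e)
d=z['d'];f=210/np.tan(np.radians(float(z['fovy']))/2);R=cv2.Rodrigues(z['rvec'])[0];t=z['tvec'].ravel()
v,u=np.mgrid[:420,:560]; W=(np.stack([(u-z['cx'])/f*d,(v-z['cy'])/f*d,d],-1)-t)@R
r=np.hypot(W[...,0]-.5205,W[...,1]+.0378); H=W[...,2]
for lo,hi in [(.028,.06),(.075,.12)]:
    P=W[(r>lo)&(r<hi)&(H>.045)&(H<.06)]
    A=np.c_[P[:,0]-.5205,P[:,1]+.0378,np.ones(len(P))]; print(np.linalg.lstsq(A,P[:,2],rcond=None)[0].round(4))
a=np.load('pics/top0.npz')['p'].astype(int); D=abs(a-p).sum(2)
for n,(x,y) in dict(tape=(405,222),sd=(380,180),cup=(187,174)).items(): print(n,D[y-22:y+22,x-20:x+20].mean())
E
```

```text
170.2 want 168
-72.3 want -72
47.9 want 48
[-0.0004  0.0007  0.0559]
[-0.0002 -0.0013  0.0557]
tape 31.970454545454544
sd 33.34261363636364
cup 32.805113636363636
```

```bash
python3 - <<'E'
from h import *
z=np.load('pics/top2.npz'); p=z['p'].astype(float)
w=np.clip(p[...,2]-p[...,0]-60,0,None)
w[:, :][p[...,1]<120]=0
for x,y,k,e in [(309.8,204.8,(.6222,-.0594),168),(279.8,237.5,(.4887,.0611),-72),(323.7,247.1,(.4507,-.1151),48)]:
    x0,y0=int(x)-5,int(y)-5; s=w[y0:y0+12,x0:x0+12]; yy,xx=np.mgrid[y0:y0+12,x0:x0+12]
    c=((s*xx).sum()/s.sum(),(s*yy).sum()/s.sum()); f=ray(z,*c,.064)[:2]-k
    print(np.round(c,2),np.degrees(np.arctan2(f[1],f[0])).round(1),e,np.linalg.norm(f).round(4))
E
```

```text
[309.18 204.09] 169.3 168 0.0408
[279.16 236.99] -71.9 -72 0.0412
[323.15 246.55] 47.8 48 0.0407
```

```bash
python3 -c "
from plant import job
print(job.close_job())"
```

```text
the job is handed in; nothing more can be done
None
```

I handed the job in at about 30 s of the 72 s limit: the cover is level and flush in the recess, and all three knobs were turned clockwise until the torque jumped at their end stops. In the last image knobs b and c are within 0.2° of their end position and knob a reads about 1.3° short, which is within camera accuracy.

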